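Fit the mandrel in the coil winder

ROBOT

A 6-joint arm with a two-finger parallel gripper is mounted at the origin on the work surface. World frame = base frame: x ahead of the robot, y to its left, z up, the work surface at z = 0. Lengths are in mm, angles in rad, forces in N, time in s.
With the tool pointing down it reaches from about 350 to 875 mm from the base axis. Payload 4.2 kg.
Tool frame: the origin (TCP) lies at the very end of the fingers, on their centre line; the grasp point (between the pads) lies 19 mm behind it; z points along the fingers, y is the line along which they close (so a half turn about z gives the same grasp; the last joint's range is limited). The gripper opens to 85 mm and grips with 20 to 120 N. Pads are 22 mm wide; open, the fingers measure 114 mm over their backs; the gripper's body (76 mm by 85 mm) begins 54 mm behind the grasp point. The pads swing forward as they close: fully open they stand 13 mm farther back than shut.
Start: joints at [1.535, 0.385, 0.008, 0, -1.194, -0.259], TCP at [181.561, 598.026, 231.312] pointing down, gripper open.
Joint ranges: [-3.14, 3.14], [-1.21, 2.06], [-1.07, 1.41], [-3.16, 2.05], [-2.99, -0.16], [-3.1, 3.1]. Speed limits (rad/s): [2.79, 2.79, 3.14, 3.14, 3.14, 3.14].

INTERFACE

Orientations are given as a unit quaternion [x, y, z, w].
In Python, from bench import arm, optics gives the robot as it stands. The module is installed in compiled form; this text tells all that it offers.
- The arm moves only by the tool step_arm, never from a script. Its argument "motion" is a list of rows, each an object with "dr": the turn, a rotation vector about the tool's x, y, z in units of 8 degrees (1.0 is 8 degrees), a list of three; "slide": the shift along the tool's x, y, z in mm, a list of three; "jaw": the finger opening in mm, from 0 to 85.4. A call has exactly 8 rows; each row is the pose to reach, as a shift and turn from the pose commanded when the call began, along the tool's axes at that moment; what a row does not reach only later rows make up. A row lasts 1/8 s, in which the tool goes at most 62.5 mm and 10.7 degrees, less where a joint would pass 70% of its speed; a pose out of reach is approached as far as the arm can. A call with a gripper value outside its range is refused whole. The fingers move at their own pace and stop on an object; the grip force is fixed at half the most. Time passes only in rows, so rows that repeat a pose let the fingers close, or fill a call up. It gives the time, the measured TCP pose, the force, the opening and the grip force at its end, in the units of the state.
- arm.read_state(): the state, without advancing time (a new reading comes with each control period).
- optics.get_image(name): name is "scene" or "top" or "wrist"; returns the picture (384x512x3 uint8, blue, green, red); there is no depth.
- optics.camera_info(name): a dict with "camera_matrix" (3x3 intrinsics, pixels), "view" (4x4, takes a point from world to camera coordinates); the wrist camera has in their place "T_tool_cam" (4x4, takes a point from camera to tool coordinates, whose origin is the TCP and whose axes are the flange's). Camera axes: x right, y up, looking along -z (the intrinsics and any distortion apply to the point x, -y, -z); pixel columns grow to the right and rows downward; lengths in mm; the calibration is good to about 2 mm. A picture is of the moment at which its call begins: read the wrist's pose just before it. camera_info takes no time and is no camera call.
- arm.job_done(): hands the job in; it is judged then, once.
The state is a dict: "clock": time; "joints": joint angles; "joint_vel": joint speeds; "joint_efforts": joint torques, N m; "position": TCP position; "ee_rot": TCP orientation; "contact_force": force on the tool from outside, world axes, zero at the start; "wrist_torque": the same for the moment, N m; "gripper_width": finger opening in mm; "grasp_force": force on a finger pad.
Only numpy, scipy, OpenCV 4.12 (cv2) and the standard library are available. Lean on these libraries where they do the work, as an engineer would, in place of code of your own. Each camera call takes 0.05 s, during which the arm holds its last target. There are 200 camera calls.

TASK

Get the jump-ring coil winder ready: lift the thick mandrel with the red crank handle out of the wooden rack, thread its plain end through the near bushing of the green winder and on through the far bushing, and push it home until its dark collar sits against the near bushing. Finish while still gripping the mandrel there by its bare shank between crank and collar, so that the first turn of wire can be caught, and leave the other mandrels and everything else on the bench undisturbed.

Things in the scene. Friction and masses are not known exactly. Their poses are not given: they have to be found in the camera images.
- mandrel: The mandrel to fit: steel rod 10 mm in diameter, about 150 g, with a dark stop collar (18 mm in diameter, x -8 to 0 mm) and a red-handled crank. Origin on the rod's axis at the collar's face; x points along the rod to the plain tip. Starts level in any one of the three rack notches, axis 65 mm above the bench, tip away from the robot; it balances at about x = -20 mm.
- mandrel_tip (a point): Centre of the mandrel's plain tip, on the rod's axis, 111 mm beyond the collar's face (origin); the last 10 mm taper to about 5 mm. Axes as the mandrel's.
- mandrel_grip (a point): Where to grip the mandrel from above: on the rod's axis at x = -45 mm. Bare rod from x = -96 to -8 mm, but in the rack the near board is under about x = -92 to -70 mm. Axes as the mandrel's.
- mandrel_crank (a point): End of the red crank handle (16 mm in diameter), at x = -141 mm, 36 mm below the rod's axis. The handle runs from there to the crank arm, 8 x 12 x 50 mm at x = -104 to -96 mm, which hangs down to 43 mm below the axis.
- winder: Jump-ring winder screwed to the bench: wooden base 130 x 90 x 18 mm, two green cheeks 44 mm wide, 93 mm high, each with a brass bushing. Origin under the base's middle. x is the bushings' common axis, pointing the way the mandrel is pushed, away from the robot. Bores 13 mm on y = 0, z = 75 mm; near cheek x -44 to -30 mm, far cheek +30 to +44 mm. Home: collar face at x = -44, tip at +67 mm.
- bore_in (a point): Centre of the mouth of the near bushing, where the mandrel enters, on the near cheek's outer face, 75 mm above the bench; axes as the winder's.
- bore_out (a point): Centre of the far bushing's outlet, on the far cheek's outer face, 88 mm beyond bore_in on the same axis; axes as the winder's.
- rack: Fixed wooden rack: base 190 x 180 x 10 mm, two boards 12 mm thick at x = -81 and +81 mm, each with notches 13 mm wide at y = -66, 0, +66 mm; notch floors 60 mm, board tops 70 mm above the bench. Origin under the base's middle. The mandrels lie in the notches along its x axis, origins near x = 0.
- mandrel_mid: Bystander in the rack: same shape of mandrel but 7 mm in diameter with a blue handle. Origin at its collar's face on the axis.
- mandrel_thin: Bystander in the rack: same shape of mandrel but 5 mm in diameter with a plain wooden handle. Origin at its collar's face on the axis.
- wire_spool: Bystander: spool of copper wire with black flanges, 64 mm in diameter, 40 mm high, standing to the right of the winder. Origin at the centre of its underside.
- pliers: Bystander: flat-nose pliers with red handles lying on the bench to the left of the rack, about 140 mm long, 12 mm high. Origin under their pivot.
- jar: Bystander: glass jar with a steel lid, 64 mm in diameter, 70 mm high, towards the right side. Origin under its centre.
- ring_tray: Bystander: white divided parts tray, 110 x 80 x 22 mm, towards the right side. Origin under its centre.
Mind the look-alikes: they are no part of the job. Leave any pink or purple look-alike of the winder alone.

How it is judged:
By the outcome, as a careful person would: the job done as asked, in the order asked, and still so for the second after the job is handed in, while the arm keeps its last pose, push and grip.
It also fails if it takes over 42 s, if anything falls off the work surface, if the arm or the gripper's body presses on something with over 40 N, if the wrist force passes 120 N, or if a joint passes its speed limit or range.

## Working session

There is one attempt and no reset: what is moved stays moved. The work goes in short steps, Python scripts to look and compute and a tool call to move; the robot and the scene stay as the last step left them, time stands still between calls to the robot, and variables do not carry over. Pictures are saved under pics/ and viewed, at most 10 in all, crops included, and the job is handed in when it is done.

Besides the shell and the picture viewer there is one more tool, called after "Call:" as a command line: name --argument value ..., lists and objects as JSON in quotes. step_arm: Moves the arm, as the interface text tells. Its arguments: {"type":"object","properties":{"motion":{"type":"array","items":{"type":"object","properties":{"dr":{"type":"array","items":{"type":"number"}},"slide":{"type":"array","items":{"type":"number"}},"jaw":{"type":"number"}}}}},"required":["motion"]}

```bash
mkdir -p pics; cat > h.py <<'E'
import numpy as np, cv2
from bench import arm, optics
from scipy.spatial.transform import Rotation as R
def info(name, st=None):
    c=optics.camera_info(name); K=np.array(c["camera_matrix"])
    if name=="wrist":
        T=np.eye(4); T[:3,:3]=R.from_quat(st["ee_rot"]).as_matrix(); T[:3,3]=st["position"]
        M=T@np.array(c["T_tool_cam"])
    else: M=np.linalg.inv(np.array(c["view"]))
    return K,M
def ray(K,M,u,v):
    d=np.linalg.inv(K)@[u,v,1]; d=M[:3,:3]@[d[0],-d[1],-d[2]]
    return M[:3,3],d/np.linalg.norm(d)
def plane(K,M,u,v,z):
    o,d=ray(K,M,u,v); return o+d*(z-o[2])/d[2]
def proj(K,M,p):
    q=np.linalg.inv(M)@np.r_[p,1]; q=K@[q[0],-q[1],-q[2]]; return q[:2]/q[2]
E
python3 - <<'E'
from h import *
for n in("scene","top","wrist"):
    st=arm.read_state(); im=optics.get_image(n); cv2.imwrite(f"pics/{n}0.png",im)
    c=optics.camera_info(n); print(n,{k:(np.round(v,3).tolist() if k!='x' else v) for k,v in c.items() if not isinstance(v,str)})
print(st)
a=cv2.imread("pics/scene0.png");b=cv2.imread("pics/top0.png")
cv2.imwrite("pics/both.png",cv2.resize(np.vstack([a,b]),None,fx=.78,fy=.78))
E
```

```text
scene {'camera_matrix': [[442.926, 0.0, 260.466], [0.0, 442.926, 193.257], [0.0, 0.0, 1.0]], 'view': [[0.614, 0.789, 0.009, -339.856], [-0.622, 0.477, 0.621, 285.338], [0.486, -0.387, 0.783, -1717.698], [0.0, 0.0, 0.0, 1.0]]}
top {'camera_matrix': [[486.228, 0.0, 258.882], [0.0, 486.228, 190.681], [0.0, 0.0, 1.0]], 'view': [[-0.004, -1.0, 0.001, -2.352], [0.972, -0.004, 0.233, -580.233], [-0.233, 0.002, 0.972, -1311.03], [0.0, 0.0, 0.0, 1.0]]}
wrist {'camera_matrix': [[280.767, 0.0, 256.374], [0.0, 280.767, 193.387], [0.0, 0.0, 1.0]], 'T_tool_cam': [[-0.001, 0.96, 0.281, 72.346], [1.0, 0.001, 0.0, 0.615], [-0.0, 0.281, -0.96, -142.759], [0.0, 0.0, 0.0, 1.0]]}
{'clock': 0.1, 'joints': array([ 1.53458061e+00,  3.85454275e-01,  6.74916722e-03, -4.38443532e-04,
       -1.19399921e+00, -2.58626564e-01]), 'joint_vel': array([ 0.00145125, -0.00194496,  0.00374217,  0.0016266 , -0.00014026,
        0.00079622]), 'joint_efforts': array([-7.20890439e-04, -3.93319237e+01,  1.88928598e+01,  4.19797629e+00,
       -2.58332788e-03,  3.91240064e-06]), 'position': array([181.43293463, 597.53279746, 230.34057271]), 'ee_rot': array([ 9.89140819e-01, -1.46967646e-01, -9.66361553e-05,  9.70716775e-04]), 'contact_force': array([ 0.53530136, -0.54660696,  0.15170056]), 'wrist_torque': array([-0.03710609,  0.00974812,  0.02551837]), 'grasp_force': 0.0, 'gripper_width': 85.43888903221877}
```

View pics/top0.png

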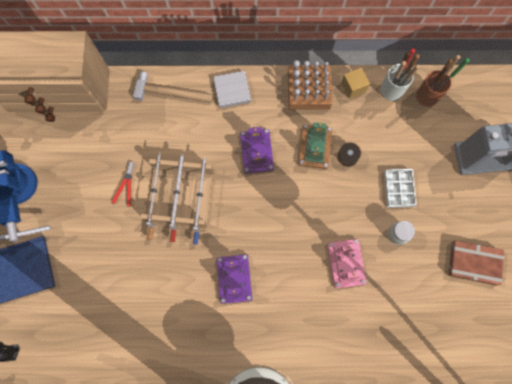

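View pics/scene0.png

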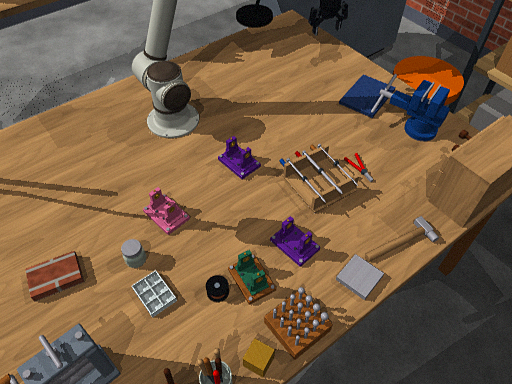

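The top view shows three mandrels in the rack: wooden handle at (151,232), red at (173,236), blue at (196,238). The green winder is at (316,145). The look-alikes are purple at (257,150) and (234,278) and pink at (347,263). By the description I choose the red handle and the green winder. I'll check both in a close crop.

```bash
python3 - <<'E'
from h import *
a=cv2.imread("pics/top0.png")
c1=cv2.resize(a[145:245,140:215],None,fx=5.3,fy=5.3,interpolation=cv2.INTER_CUBIC)
c2=cv2.resize(a[110:180,290:360],None,fx=5.3,fy=5.3,interpolation=cv2.INTER_CUBIC)
c2=cv2.copyMakeBorder(c2,0,c1.shape[0]-c2.shape[0],0,0,cv2.BORDER_CONSTANT)
cv2.imwrite("pics/crop1.png",np.hstack([c1,c2]))
K,M=info("top")
for n,u,v,z in[("handle",173,236,29),("tip",181,155,65),("rod@nearboard",175,215,65),("winder base",315,146,18)]:
    print(n,plane(K,M,u,v,z).round(1))
hsv=cv2.cvtColor(a,cv2.COLOR_BGR2HSV)
g=cv2.inRange(hsv,(60,60,30),(90,255,255));n,l,s,c=cv2.connectedComponentsWithStats(g)
print([(s[i],c[i].round(1)) for i in range(1,n) if s[i][4]>30])
r=cv2.inRange(hsv,(0,150,90),(8,255,255))|cv2.inRange(hsv,(172,150,90),(180,255,255));r[:, :160]=0;r[:,190:]=0
m=cv2.moments(r[220:250]);print(m['m10']/m['m00'],220+m['m01']/m['m00'],m['m00']/255)
E
```

```text
handle [457.6 241.   29. ]
tip [688.3 220.2  65. ]
rod@nearboard [511.8 231.2  65. ]
winder base [ 730.  -174.6   18. ]
[(array([308, 135,  16,  18, 166], dtype=int32), array([316.3, 143.7]))]
172.80555555555554 235.5 36.0
```

View pics/crop1.png

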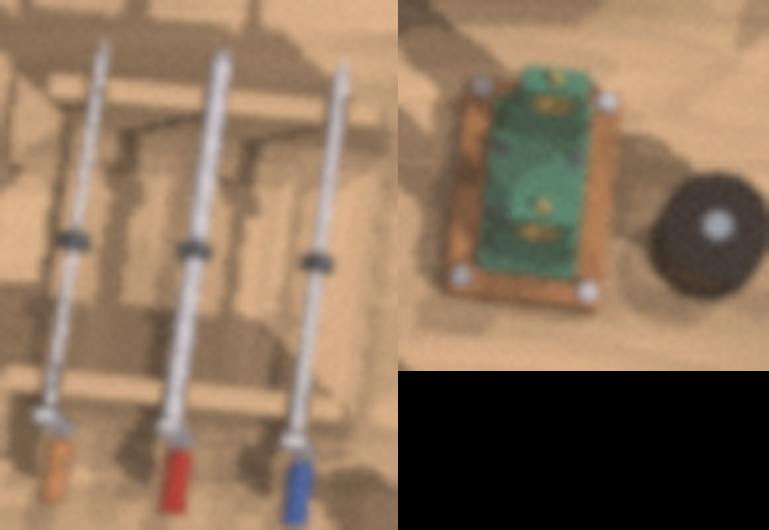

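The crop confirms it. The red-handled mandrel is in the middle notch and is the thickest rod, with its collar at about (177,192) and tip at (182,155). The green winder has its cheeks at about (316,130) and (315,155), with the spool to its right. Next I'll compute approximate positions and move the wrist camera in close.

```bash
cat >> h.py <<'E'
def delta(st,p,yaw):
    """slide (tool axes) and dr (8deg units) from measured pose to TCP p, tool down, tool x at world yaw"""
    Rm=R.from_quat(st["ee_rot"]); T=R.from_matrix(np.array([[np.cos(yaw),np.sin(yaw),0],[np.sin(yaw),-np.cos(yaw),0],[0,0,-1]]))
    return Rm.inv().apply(np.array(p)-st["position"]).round(1), (np.degrees((Rm.inv()*T).as_rotvec())/8).round(3)
E
python3 - <<'E'
from h import *
K,M=info("top")
A=plane(K,M,172.5,225.2,65);B=plane(K,M,181.9,155.4,65);C=plane(K,M,177,192,66)
yaw=np.arctan2(*(B-A)[1::-1]);print("mandrel",A.round(),B.round(),C.round(),"L",np.linalg.norm(B-A).round(),"collar-tip",np.linalg.norm(B-C).round(),np.degrees(yaw))
S=[plane(K,M,u,v,18) for u,v in[(305.8,126.4),(329.6,129),(301.9,161.9),(325.8,164.9)]]
w=np.mean(S,0);d=S[0]+S[1]-S[2]-S[3];print("winder",w.round(1),np.degrees(np.arctan2(d[1],d[0])))
d2=S[0]+S[2]-S[1]-S[3];print(np.degrees(np.arctan2(-d2[0],d2[1])))
st=arm.read_state()
u=np.array([np.cos(yaw),np.sin(yaw),0]); g=C-45*u; g[2]=200
print(delta(st,g,yaw))
E
```

```text
mandrel [483. 237.  65.] [687. 218.  65.] [578. 228.  66.] L 205.0 collar-tip 110.0 -5.494593582178684
winder [ 731.9 -177.    18. ] -7.6531279477413205
-7.29456407457488
(array([442.8, 247.5,  30.9]), array([ 1.200e-02,  1.000e-03, -1.425e+00]))
```

Call:
step_arm --motion '[{"slide": [50, 28, 0], "dr": [0, 0, -0.2], "jaw": 50}, {"slide": [100, 56, 0], "dr": [0, 0, -0.4], "jaw": 50}, {"slide": [150, 84, 3], "dr": [0, 0, -0.6], "jaw": 50}, {"slide": [205, 115, 6], "dr": [0, 0, -0.8], "jaw": 50}, {"slide": [260, 145, 9], "dr": [0, 0, -1.0], "jaw": 50}, {"slide": [315, 176, 12], "dr": [0, 0, -1.2], "jaw": 50}, {"slide": [370, 207, 15], "dr": [0, 0, -1.4], "jaw": 50}, {"slide": [420, 235, 18], "dr": [0, 0, -1.425], "jaw": 50}]'

```text
clock: 1.15
position: [516.2, 249.4, 213.1]
ee_rot: [0.999, -0.048, -0.0, 0.0]
contact_force: [0.1, 0.8, -0.6]
gripper_width: 50.3
grasp_force: 0.0
```

Call:
step_arm --motion '[{"slide": [20, 10, 0], "dr": [0, 0, 0], "jaw": 50}, {"slide": [22, 13, 0], "dr": [0, 0, 0], "jaw": 50}, {"slide": [22, 13, 0], "dr": [0, 0, 0], "jaw": 50}, {"slide": [22, 13, 0], "dr": [0, 0, 0], "jaw": 50}, {"slide": [22, 13, 0], "dr": [0, 0, 0], "jaw": 50}, {"slide": [22, 13, 0], "dr": [0, 0, 0], "jaw": 50}, {"slide": [22, 13, 0], "dr": [0, 0, 0], "jaw": 50}, {"slide": [22, 13, 0], "dr": [0, 0, 0], "jaw": 50}]'

```text
clock: 2.15
position: [535.8, 236.2, 213.4]
ee_rot: [0.999, -0.048, 0.0, -0.0]
contact_force: [-0.0, 1.5, 1.2]
gripper_width: 49.9
grasp_force: 0.0
```

```bash
python3 - <<'E'
from h import *
st=arm.read_state(); im=optics.get_image("wrist"); cv2.imwrite("pics/w1.png",im)
K,M=info("wrist",st)
print(st["clock"],st["position"].round(1),R.from_quat(st["ee_rot"]).as_euler('xyz',True).round(2))
for p in ([482.5,236.7,65],[687,218,65],[578,228,65]): print(proj(K,M,p).round())
E
```

```text
2.15 [535.8 236.2 213.4] [-180.     -0.     -5.48]
[260. 228.]
[259.  20.]
[260. 141.]
```

View pics/w1.png

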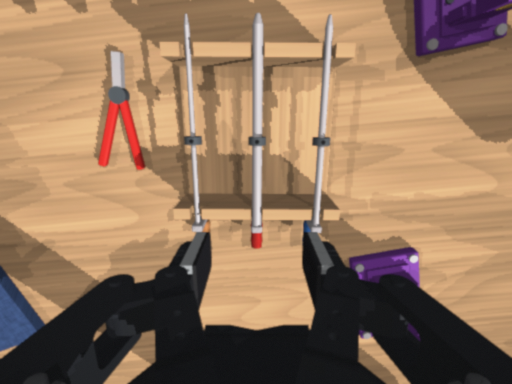

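The wrist view shows the red mandrel centred: tip (258,13), collar (257,141), red handle end (257,240). The neighbours lie at columns 193 and 320.

```bash
python3 - <<'E'
from h import *
st=arm.read_state();K,M=info("wrist",st)
im=cv2.imread("pics/w1.png").astype(int)
def rod(im,v,c,w=12):
    row=im[v,c-w:c+w+1]; m=(row[:,0]>row[:,2]-12)  # grey vs. tan
    return c-w+np.where(m)[0].mean(), m.sum()
P=[]
for v in (60,80,100,120,160,170,180):
    u,n=rod(im,v,258); p=plane(K,M,u,v,65);P.append(p);print(v,round(u,1),n,p.round(1))
P=np.array(P);s=np.polyfit(P[:,0],P[:,1],1);yaw=np.arctan(s[0]);print(np.degrees(yaw))
dark=[v for v in range(125,160) if im[v,252:262].mean()<90];print(dark)
C=plane(K,M,257.2,np.mean(dark),70);T=plane(K,M,258.5,13,65);print(C,T,T-C)
x=C[0]-41*np.cos(yaw);y=np.polyval(s,x);print("grip",x,y)
print(delta(st,[x,y,46],yaw))
E
```

```text
60 257.0 9 [653.9 223.4  65. ]
80 257.0 9 [636.3 225.1  65. ]
100 257.0 7 [618.  226.8  65. ]
120 257.0 7 [599.1 228.7  65. ]
160 256.5 8 [558.9 233.   65. ]
170 256.5 8 [548.3 234.1  65. ]
180 256.5 8 [537.5 235.1  65. ]
-5.809247507864847
[139, 140, 141, 142, 143]
[578.83615343 230.40652543  70.        ] [692.68290294 218.2961802   65.        ] [113.84674951 -12.11034523  -5.        ]
grip 538.046713628055 235.05609236897524
(array([  2.4,   0.9, 167.3]), array([-0.   , -0.   ,  0.041]))
```

Call:
step_arm --motion '[{"slide": [2.4, 0.9, 25], "dr": [0, 0, 0.04], "jaw": 45}, {"slide": [2.4, 0.9, 50], "dr": [0, 0, 0.04], "jaw": 45}, {"slide": [2.4, 0.9, 75], "dr": [0, 0, 0.04], "jaw": 45}, {"slide": [2.4, 0.9, 100], "dr": [0, 0, 0.04], "jaw": 45}, {"slide": [2.4, 0.9, 125], "dr": [0, 0, 0.04], "jaw": 45}, {"slide": [2.4, 0.9, 145], "dr": [0, 0, 0.04], "jaw": 45}, {"slide": [2.4, 0.9, 160], "dr": [0, 0, 0.04], "jaw": 45}, {"slide": [2.4, 0.9, 167], "dr": [0, 0, 0.04], "jaw": 45}]'

```text
clock: 3.2
position: [538.0, 234.8, 45.5]
ee_rot: [0.999, -0.051, -0.0, 0.0]
contact_force: [-0.4, -0.9, 0.0]
gripper_width: 45.1
grasp_force: 0.0
```

Call:
step_arm --motion '[{"slide": [0, 0, 0], "dr": [0, 0, 0], "jaw": 35}, {"slide": [0, 0, 0], "dr": [0, 0, 0], "jaw": 28}, {"slide": [0, 0, 0], "dr": [0, 0, 0], "jaw": 22}, {"slide": [0, 0, 0], "dr": [0, 0, 0], "jaw": 16}, {"slide": [0, 0, 0], "dr": [0, 0, 0], "jaw": 12}, {"slide": [0, 0, 0], "dr": [0, 0, 0], "jaw": 5}, {"slide": [0, 0, 0], "dr": [0, 0, 0], "jaw": 0}, {"slide": [0, 0, 0], "dr": [0, 0, 0], "jaw": 0}]'

```text
clock: 4.2
position: [538.3, 235.1, 46.6]
ee_rot: [0.999, -0.051, 0.0, -0.0]
contact_force: [-1.2, 0.4, 2.9]
gripper_width: 7.8
grasp_force: 58.5
```

Call:
step_arm --motion '[{"slide": [0, 0, 0], "dr": [0, 0, 0], "jaw": 0}, {"slide": [0, 0, -4], "dr": [0, 0, 0], "jaw": 0}, {"slide": [0, 0, -9], "dr": [0, 0, 0], "jaw": 0}, {"slide": [0, 0, -16], "dr": [0, 0, 0], "jaw": 0}, {"slide": [0, 0, -30], "dr": [0, 0, 0], "jaw": 0}, {"slide": [0, 0, -50], "dr": [0, 0, 0], "jaw": 0}, {"slide": [0, 0, -75], "dr": [0, 0, 0], "jaw": 0}, {"slide": [0, 0, -100], "dr": [0, 0, 0], "jaw": 0}]'

```text
clock: 5.2
position: [538.2, 235.0, 148.0]
ee_rot: [0.999, -0.051, 0.0, -0.0]
contact_force: [0.4, 0.5, -1.8]
gripper_width: 8.3
grasp_force: 58.4
```

```bash
python3 - <<'E'
from h import *
st=arm.read_state(); im=optics.get_image("wrist"); cv2.imwrite("pics/w2.png",im)
print(st["position"].round(1),st["gripper_width"],st["contact_force"].round(1),st["wrist_torque"].round(2))
K,M=info("wrist",st)
a=np.radians(-5.81);u=np.array([np.cos(a),np.sin(a),0]);g=st["position"]+[0,0,19]
for d in (41,37,45,100,156): print(d,proj(K,M,g+u*d).round(1))
im=optics.get_image("scene"); cv2.imwrite("pics/s2.png",im)
K,M=info("scene");print(proj(K,M,g+u*45),proj(K,M,g+u*156))
E
```

```text
[538.2 235.  148. ] 8.252284179342144 [ 0.4  0.5 -1.8] [ 0.03  0.05 -0.04]
41 [254.7 182.8]
37 [254.7 191.2]
45 [254.7 174.1]
100 [254.4  37.9]
156 [ 253.9 -146. ]
[324.49844714 149.83937827] [346.83915983 172.52058405]
```

View pics/w2.png

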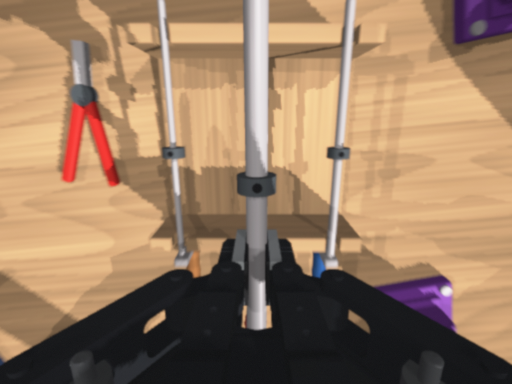

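The mandrel is gripped and clear of the rack, with its collar at (257,184) and its axis along column 257. Both neighbours are still in place. I'll carry it to a point in front of the winder.

Call:
step_arm --motion '[{"slide": [0, 25, -10], "dr": [0, 0, 0], "jaw": 0}, {"slide": [0, 70, -12], "dr": [0, 0, 0.05], "jaw": 0}, {"slide": [0, 125, -12], "dr": [0, 0, 0.1], "jaw": 0}, {"slide": [0, 185, -12], "dr": [0, 0, 0.15], "jaw": 0}, {"slide": [-2, 245, -12], "dr": [0, 0, 0.2], "jaw": 0}, {"slide": [-4, 305, -12], "dr": [0, 0, 0.21], "jaw": 0}, {"slide": [-4, 355, -12], "dr": [0, 0, 0.21], "jaw": 0}, {"slide": [-4, 380, -12], "dr": [0, 0, 0.21], "jaw": 0}]'

```text
clock: 6.3
position: [493.5, -145.6, 157.7]
ee_rot: [0.998, -0.067, -0.001, 0.0]
contact_force: [0.6, 0.5, -0.8]
gripper_width: 7.9
grasp_force: 58.5
```

Call:
step_arm --motion '[{"slide": [0, 5, 0], "dr": [0, 0, 0], "jaw": 0}, {"slide": [0, 5, 15], "dr": [0, 0, 0], "jaw": 0}, {"slide": [0, 5, 30], "dr": [0, 0, 0], "jaw": 0}, {"slide": [0, 5, 40], "dr": [0, 0, 0], "jaw": 0}, {"slide": [0, 5, 45], "dr": [0, 0, 0], "jaw": 0}, {"slide": [0, 5, 45], "dr": [0, 0, 0], "jaw": 0}, {"slide": [0, 5, 45], "dr": [0, 0, 0], "jaw": 0}, {"slide": [0, 5, 45], "dr": [0, 0, 0], "jaw": 0}]'

```text
clock: 7.3
position: [495.3, -147.6, 113.8]
ee_rot: [0.998, -0.065, 0.001, -0.0]
contact_force: [-0.1, 0.3, -0.3]
gripper_width: 7.7
grasp_force: 58.6
```

```bash
python3 - <<'E'
from h import *
st=arm.read_state(); print(st["clock"],st["position"].round(1),R.from_quat(st["ee_rot"]).as_euler('xyz',True).round(2),st["gripper_width"])
for n in("wrist","top","scene"): cv2.imwrite(f"pics/{n}3.png",optics.get_image(n))
w=cv2.imread("pics/wrist3.png");t=cv2.imread("pics/top3.png");s=cv2.imread("pics/scene3.png")
f=lambda a,r0,r1,c0,c1:cv2.resize(a[r0:r1,c0:c1],(400,300),interpolation=cv2.INTER_CUBIC)
cv2.imwrite("pics/m3.png",np.vstack([np.hstack([cv2.resize(w,(400,300)),np.zeros((300,400,3),np.uint8)]),np.hstack([f(t,115,220,260,400),f(s,210,315,170,310)])]))
E
```

```text
7.3 [ 495.3 -147.6  113.8] [-1.7999e+02 -6.0000e-02 -7.4900e+00] 7.7353166777989655
```

View pics/m3.png

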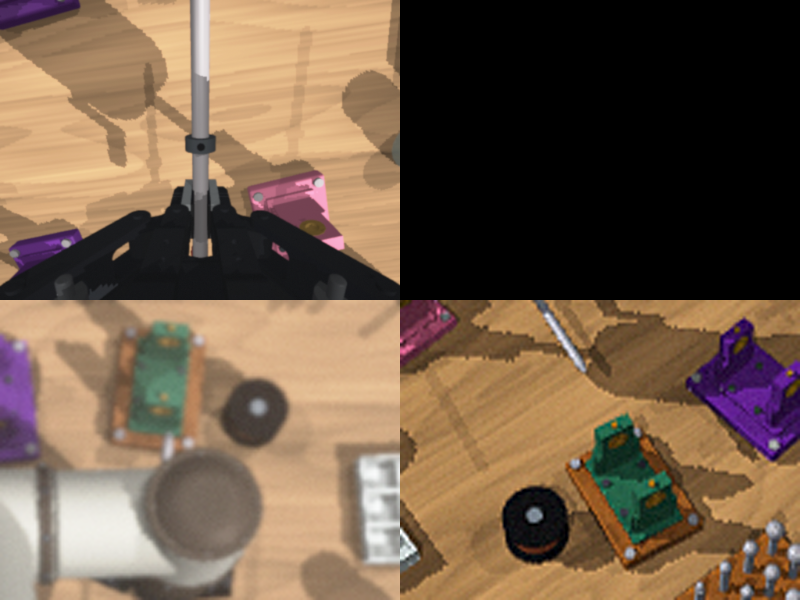

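The wrist panel shows the rod gripped straight. The winder is out of its view, but the scene and top panels show it just ahead and lower. I'll go up and over, offset sideways, to measure the winder with the wrist camera.

Call:
step_arm --motion '[{"slide": [0, 0, -40], "dr": [0, 0, 0], "jaw": 0}, {"slide": [10, -10, -80], "dr": [0, 0, 0], "jaw": 0}, {"slide": [40, -20, -120], "dr": [0, 0, 0], "jaw": 0}, {"slide": [80, -30, -120], "dr": [0, 0, 0], "jaw": 0}, {"slide": [120, -40, -120], "dr": [0, 0, 0], "jaw": 0}, {"slide": [150, -45, -120], "dr": [0, 0, 0], "jaw": 0}, {"slide": [155, -45, -120], "dr": [0, 0, 0], "jaw": 0}, {"slide": [155, -45, -120], "dr": [0, 0, 0], "jaw": 0}]'

```text
clock: 8.45
position: [654.1, -123.3, 232.8]
ee_rot: [0.998, -0.065, -0.001, -0.0]
contact_force: [-0.3, -0.5, -1.3]
gripper_width: 7.8
grasp_force: 58.6
```

```bash
python3 - <<'E'
from h import *
st=arm.read_state(); print(st["clock"],st["position"].round(1),R.from_quat(st["ee_rot"]).as_euler('xyz',True).round(2),np.abs(st["joint_vel"]).max())
np.save("st4.npy",np.r_[st["position"],st["ee_rot"]])
im=optics.get_image("wrist");cv2.imwrite("pics/w4.png",im)
cv2.imwrite("pics/w4b.png",cv2.resize(im[0:230,180:480],(780,598),interpolation=cv2.INTER_CUBIC))
E
```

```text
8.45 [ 654.1 -123.3  232.8] [ 1.80e+02  8.00e-02 -7.51e+00] 0.02362079194589067
```

View pics/w4b.png

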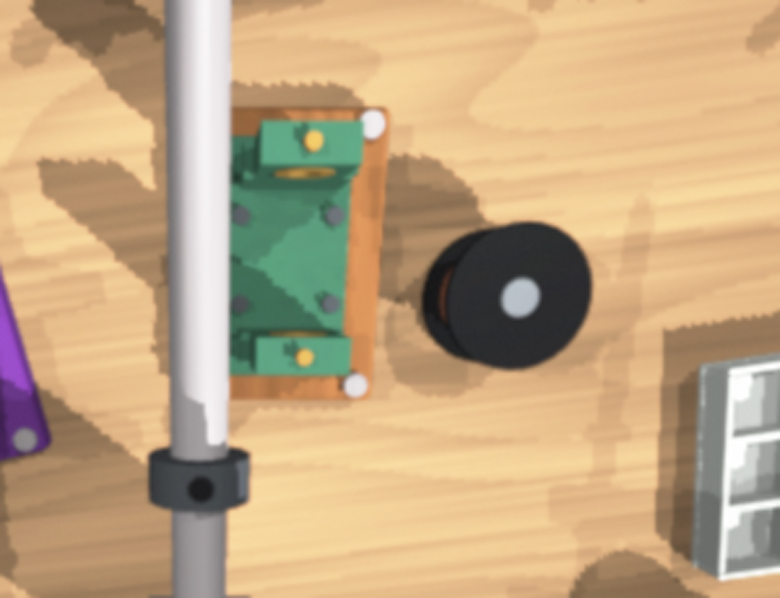

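The crop (scale 2.6, offset column 180) shows the green winder partly behind the held rod. The near cheek top is at crop (256–350, 337–376), the far one at (259–363, 120–165), and the base screws are at (372,124) and (355,386).

```bash
python3 - <<'E'
from h import *
a=np.load("st4.npy");st=dict(position=a[:3],ee_rot=a[3:]);K,M=info("wrist",st)
im=cv2.imread("pics/w4.png");hsv=cv2.cvtColor(im,cv2.COLOR_BGR2HSV)
pt=lambda u,v,z:plane(K,M,180+(u+.5)/2.6-.5,(v+.5)/2.6-.5,z)
# top-face edge rows, corners read from crop
N=[pt(*c,93) for c in((256,338),(350,338),(349,376),(256,376))]
F=[pt(*c,93) for c in((261,120),(364,121),(362,164),(259,164))]
for n,Q in(("near",N),("far",F)): print(n,np.mean(Q,0).round(1),"w",np.linalg.norm(Q[1]-Q[0]).round(1),np.linalg.norm(Q[2]-Q[3]).round(1),"t",np.linalg.norm(Q[3]-Q[0]).round(1))
n,f=np.mean(N,0),np.mean(F,0);d=f-n;print("sp",np.linalg.norm(d),"yaw",np.degrees(np.arctan2(d[1],d[0])))
s1,s2=pt(372,124,20),pt(355,386,20);e=s1-s2;print("screws",s1.round(1),s2.round(1),np.linalg.norm(e).round(1),np.degrees(np.arctan2(e[1],e[0])))
y1,y2=pt(314,140,96),pt(305,357,96);e=y1-y2;print("yellow",y1.round(1),y2.round(1),np.linalg.norm(e).round(1),np.degrees(np.arctan2(e[1],e[0])))
yl=cv2.inRange(hsv,(18,140,150),(32,255,255));_,_,s,c=cv2.connectedComponentsWithStats(yl[:160,260:330]);print(s[1:].tolist(),c[1:].round(1))
# held rod, in tool frame at depth of grasp
imi=im.astype(int)
for v in (30,90,150,210,220):
    r=imi[v,230:285];g=(r.max(1)-r.min(1)<22)&(r.mean(1)>90);w=np.where(g)[0]+230
    p=plane(K,M,w.mean(),v,st["position"][2]+19);print(v,w.min(),w.max(),(R.from_quat(st["ee_rot"]).inv().apply(p-st["position"])).round(2))
v=np.where(imi[150:220,250:262].mean((1,2))<75)[0]+150;print(v.min(),v.max())
E
```

```text
near [ 695.9 -169.3   93. ] w 35.5 35.7 t 14.2
far [ 769.6 -179.2   93. ] w 36.0 36.5 t 14.1
sp 74.40193315302882 yaw -7.62502900099941
screws [ 784.8 -218.    20. ] [ 671.1 -202.4   20. ] 114.8 -7.831174343152211
yellow [ 769.8 -179.6   96. ] [ 696.1 -169.8   96. ] 74.3 -7.617782432758935
[[37, 52, 6, 5, 24], [31, 65, 7, 3, 18], [44, 65, 2, 2, 2], [34, 135, 5, 5, 18]] [[ 39.7  53.9]
 [ 34.1  66.1]
 [ 44.5  65.5]
 [ 36.3 136.9]]
30 244 268 [102.78   0.62 -19.14]
90 245 268 [ 80.66   0.81 -19.11]
150 246 267 [ 55.88   0.79 -19.08]
210 247 265 [ 27.93   0.55 -19.04]
220 247 265 [ 22.92   0.54 -19.03]
178 194
```

Checks agree: cheek thickness 14.2, spacing 74.4 and yaw −7.65°. Next I'll check the rod's pitch against the scene view and compute the pre-insert pose.

```bash
python3 - <<'E'
from h import *
K,M=info("scene");yaw=np.radians(-7.65)
u=np.array([np.cos(yaw),np.sin(yaw),0]);l=np.array([-np.sin(yaw),np.cos(yaw),0])
mid=(np.array([695.9,-169.3,0])+[769.6,-179.2,0])/2+0.7*l; mid[2]=75;print("mid",mid)
up=np.array([np.cos(np.radians(-7.49)),np.sin(np.radians(-7.49)),0])
g=np.array([495.3,-147.6,132.8]);print("tip pred",[proj(K,M,g+up*156+[0,0,z]).round(1) for z in(-5,0,5)],"seen 234.7,234.9")
print("out pred",proj(K,M,mid+44*u).round(1),"seen 260,276.5","yellow near/far",[proj(K,M,mid+k*u+[0,0,21]).round(1) for k in(-37,37)])
s=cv2.imread("pics/scene3.png");print("tops in big crop:",[((proj(K,M,mid+k*u+[0,0,21])-[170,210])*2.857+[400,300]).round() for k in(-37,37)])
st=arm.read_state();p=mid+u*(-44-20-156);p[2]=56;print("pre",p.round(1),delta(st,p,yaw))
E
```

```text
mid [ 732.84318494 -173.55623018   75.        ]
tip pred [array([234.5, 236. ]), array([234.5, 235.1]), array([234.4, 234.1])] seen 234.7,234.9
out pred [258.9 279.6] seen 260,276.5 yellow near/far [array([244.4, 253.4]), array([257.7, 274. ])]
tops in big crop: [array([613., 424.]), array([650., 483.])]
pre [ 514.8 -144.3   56. ] (array([-134.9,   38.9,  177.3]), array([-0.   ,  0.007,  0.018]))
```

Call:
step_arm --motion '[{"slide": [-30, 8, 0], "dr": [0, 0, 0.018], "jaw": 0}, {"slide": [-75, 20, 5], "dr": [0, 0, 0.018], "jaw": 0}, {"slide": [-115, 32, 25], "dr": [0, 0, 0.018], "jaw": 0}, {"slide": [-135, 39, 60], "dr": [0, 0, 0.018], "jaw": 0}, {"slide": [-135, 39, 100], "dr": [0, 0, 0.018], "jaw": 0}, {"slide": [-135, 39, 140], "dr": [0, 0, 0.018], "jaw": 0}, {"slide": [-135, 39, 170], "dr": [0, 0, 0.018], "jaw": 0}, {"slide": [-135, 39, 177], "dr": [0, 0, 0.018], "jaw": 0}]'

```text
clock: 9.5
position: [513.7, -144.4, 55.3]
ee_rot: [0.998, -0.067, -0.002, 0.0]
contact_force: [-0.7, 0.9, -1.6]
gripper_width: 7.9
grasp_force: 58.6
```

```bash
python3 - <<'E'
from h import *
st=arm.read_state(); print(st["clock"],st["position"].round(1),R.from_quat(st["ee_rot"]).as_euler('xyz',True).round(2),st["contact_force"].round(1))
yaw=np.radians(-7.65);print(delta(st,[514.8,-144.3,56],yaw))
t=optics.get_image("top");s=optics.get_image("scene")
cv2.imwrite("pics/m5.png",np.hstack([cv2.resize(t[115:190,290:350],(380,475),interpolation=cv2.INTER_CUBIC),cv2.resize(s[215:310,215:291],(380,475),interpolation=cv2.INTER_CUBIC)]))
K,M=info("scene")
u=np.array([np.cos(yaw),np.sin(yaw),0]);g=st["position"]+[0,0,19];print("tip",(proj(K,M,g+156*u)-[215,215])*5+[380,0])
K,M=info("top");print("tip",(proj(K,M,g+156*u)-[290,115])*6.333)
E
```

```text
9.5 [ 513.7 -144.4   55.3] [179.97   0.19  -7.66] [-0.7  0.9 -1.6]
(array([ 1.1, -0.3, -0.7]), array([ 0.003,  0.024, -0.001]))
tip [503.74731355 174.98845555]
tip [156.00458045 285.82660365]
```

View pics/m5.png

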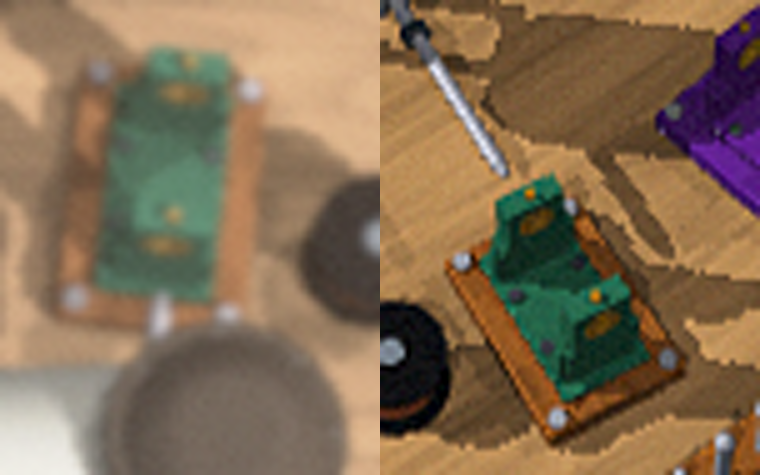

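The right (scene) panel shows the tip at (505,173), pointing at the near bushing (537,222). In the top panel the rod at (161,310) lines up with the near bushing (167,245) and far bushing (185,93). I'll insert the first part gently.

Call:
step_arm --motion '[{"slide": [5, 0, -0.5], "dr": [0, 0, 0], "jaw": 0}, {"slide": [10, 0, -0.5], "dr": [0, 0, 0], "jaw": 0}, {"slide": [15, 0, -0.5], "dr": [0, 0, 0], "jaw": 0}, {"slide": [20, 0, -0.5], "dr": [0, 0, 0], "jaw": 0}, {"slide": [25, 0, -0.5], "dr": [0, 0, 0], "jaw": 0}, {"slide": [30, 0, -0.5], "dr": [0, 0, 0], "jaw": 0}, {"slide": [35, 0, -0.5], "dr": [0, 0, 0], "jaw": 0}, {"slide": [40, 0, -0.5], "dr": [0, 0, 0], "jaw": 0}]'

```text
clock: 10.6
position: [555.6, -149.6, 56.7]
ee_rot: [0.998, -0.067, -0.0, -0.0]
contact_force: [0.2, 0.7, -0.3]
gripper_width: 7.8
grasp_force: 58.6
```

```bash
python3 - <<'E'
from h import *
st=arm.read_state(); print(st["position"].round(1),R.from_quat(st["ee_rot"]).as_euler('xyz',True).round(2),st["contact_force"].round(1),st["wrist_torque"].round(2))
E
```

```text
[ 555.6 -149.6   56.7] [ 1.80e+02  1.00e-02 -7.63e+00] [ 0.2  0.7 -0.3] [0.04 0.01 0.02]
```

Call:
step_arm --motion '[{"slide": [6, 0, 0.5], "dr": [0, 0, 0], "jaw": 0}, {"slide": [12, 0, 0.5], "dr": [0, 0, 0], "jaw": 0}, {"slide": [18, 0, 0.5], "dr": [0, 0, 0], "jaw": 0}, {"slide": [24, 0, 0.5], "dr": [0, 0, 0], "jaw": 0}, {"slide": [30, 0, 0.5], "dr": [0, 0, 0], "jaw": 0}, {"slide": [36, 0, 0.5], "dr": [0, 0, 0], "jaw": 0}, {"slide": [42, 0, 0.5], "dr": [0, 0, 0], "jaw": 0}, {"slide": [47, 0, 0.5], "dr": [0, 0, 0], "jaw": 0}]'

```text
clock: 11.6
position: [602.2, -155.9, 56.3]
ee_rot: [0.998, -0.067, 0.0, 0.0]
contact_force: [-0.0, -0.6, -0.8]
gripper_width: 7.9
grasp_force: 58.6
```

Call:
step_arm --motion '[{"slide": [3, 0, 0], "dr": [0, 0, 0], "jaw": 0}, {"slide": [6, 0, 0], "dr": [0, 0, 0], "jaw": 0}, {"slide": [9, 0, 0], "dr": [0, 0, 0], "jaw": 0}, {"slide": [12, 0, 0], "dr": [0, 0, 0], "jaw": 0}, {"slide": [15, 0, 0], "dr": [0, 0, 0], "jaw": 0}, {"slide": [18, 0, 0], "dr": [0, 0, 0], "jaw": 0}, {"slide": [20, 0, 0], "dr": [0, 0, 0], "jaw": 0}, {"slide": [20, 0, 0], "dr": [0, 0, 0], "jaw": 0}]'

```text
clock: 12.6
position: [621.8, -158.5, 56.2]
ee_rot: [0.998, -0.067, -0.0, -0.0]
contact_force: [0.1, -0.2, -1.5]
gripper_width: 7.9
grasp_force: 58.6
```

```bash
python3 - <<'E'
from h import *
w=optics.get_image("wrist");s=optics.get_image("scene")
cv2.imwrite("pics/m6.png",np.hstack([cv2.resize(w[0:240,156:356],(400,480),interpolation=cv2.INTER_CUBIC),cv2.resize(s[215:310,215:291],(384,480),interpolation=cv2.INTER_CUBIC)]))
E
```

```text
(no output)
```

View pics/m6.png

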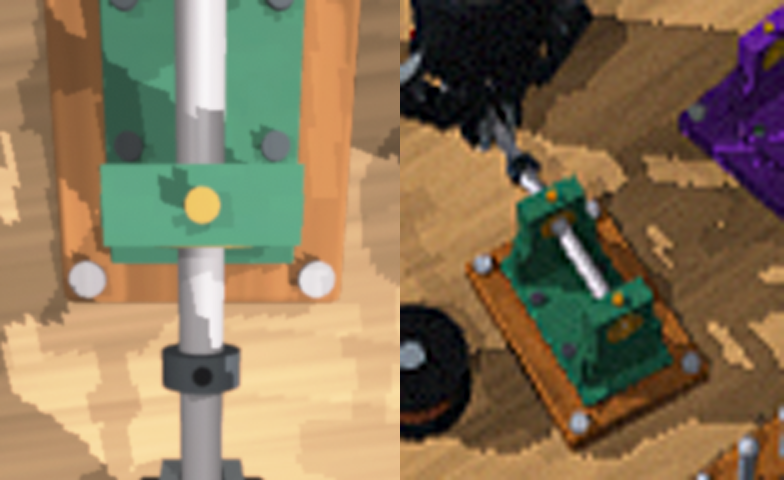

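The left panel shows the rod centred through the near cheek, with the collar still about 24 mm short. The right panel shows the rod spanning to the far cheek with no force building. I'll push on.

Call:
step_arm --motion '[{"slide": [3, 0, 0], "dr": [0, 0, 0], "jaw": 0}, {"slide": [6, 0, 0], "dr": [0, 0, 0], "jaw": 0}, {"slide": [9, 0, 0], "dr": [0, 0, 0], "jaw": 0}, {"slide": [12, 0, 0], "dr": [0, 0, 0], "jaw": 0}, {"slide": [15, 0, 0], "dr": [0, 0, 0], "jaw": 0}, {"slide": [17, 0, 0], "dr": [0, 0, 0], "jaw": 0}, {"slide": [19, 0, 0], "dr": [0, 0, 0], "jaw": 0}, {"slide": [20, 0, 0], "dr": [0, 0, 0], "jaw": 0}]'

```text
clock: 13.7
position: [641.6, -161.2, 56.3]
ee_rot: [0.998, -0.067, 0.0, -0.0]
contact_force: [-0.7, 0.6, -0.9]
gripper_width: 7.6
grasp_force: 58.6
```

Call:
step_arm --motion '[{"slide": [0, 0, 0], "dr": [0, 0, 0], "jaw": 0}, {"slide": [0.5, 0, 0], "dr": [0, 0, 0], "jaw": 0}, {"slide": [1, 0, 0], "dr": [0, 0, 0], "jaw": 0}, {"slide": [1.5, 0, 0], "dr": [0, 0, 0], "jaw": 0}, {"slide": [2, 0, 0], "dr": [0, 0, 0], "jaw": 0}, {"slide": [2, 0, 0], "dr": [0, 0, 0], "jaw": 0}, {"slide": [2, 0, 0], "dr": [0, 0, 0], "jaw": 0}, {"slide": [2, 0, 0], "dr": [0, 0, 0], "jaw": 0}]'

```text
clock: 14.7
position: [643.4, -161.4, 56.3]
ee_rot: [0.998, -0.067, -0.0, 0.0]
contact_force: [0.2, 0.2, -0.7]
gripper_width: 8.0
grasp_force: 58.6
```

Call:
step_arm --motion '[{"slide": [0.5, 0, 0], "dr": [0, 0, 0], "jaw": 0}, {"slide": [1, 0, 0], "dr": [0, 0, 0], "jaw": 0}, {"slide": [1.5, 0, 0], "dr": [0, 0, 0], "jaw": 0}, {"slide": [2, 0, 0], "dr": [0, 0, 0], "jaw": 0}, {"slide": [2, 0, 0], "dr": [0, 0, 0], "jaw": 0}, {"slide": [2, 0, 0], "dr": [0, 0, 0], "jaw": 0}, {"slide": [2, 0, 0], "dr": [0, 0, 0], "jaw": 0}, {"slide": [2, 0, 0], "dr": [0, 0, 0], "jaw": 0}]'

```text
clock: 15.7
position: [645.1, -161.6, 56.2]
ee_rot: [0.998, -0.067, -0.0, -0.0]
contact_force: [-3.2, 1.4, -0.9]
gripper_width: 8.1
grasp_force: 58.6
```

Call:
step_arm --motion '[{"slide": [0.3, 0, 0], "dr": [0, 0, 0], "jaw": 0}, {"slide": [0.6, 0, 0], "dr": [0, 0, 0], "jaw": 0}, {"slide": [1, 0, 0], "dr": [0, 0, 0], "jaw": 0}, {"slide": [1, 0, 0], "dr": [0, 0, 0], "jaw": 0}, {"slide": [1, 0, 0], "dr": [0, 0, 0], "jaw": 0}, {"slide": [1, 0, 0], "dr": [0, 0, 0], "jaw": 0}, {"slide": [1, 0, 0], "dr": [0, 0, 0], "jaw": 0}, {"slide": [1, 0, 0], "dr": [0, 0, 0], "jaw": 0}]'

```text
clock: 16.7
position: [645.0, -161.7, 56.0]
ee_rot: [0.998, -0.067, -0.002, -0.0]
contact_force: [-6.1, 1.0, 1.9]
gripper_width: 8.1
grasp_force: 58.7
```

```bash
python3 - <<'E'
from h import *
st=arm.read_state();print(st["position"].round(1),st["contact_force"].round(1),st["wrist_torque"].round(2))
w=optics.get_image("wrist");s=optics.get_image("scene");t=optics.get_image("top")
cv2.imwrite("pics/m7.png",np.hstack([cv2.resize(w[60:240,181:331],(400,480),interpolation=cv2.INTER_CUBIC),cv2.resize(s[215:310,215:291],(384,480),interpolation=cv2.INTER_CUBIC)]))
E
```

```text
[ 645.  -161.7   56. ] [-6.1  1.   1.9] [ 0.48  1.54 -0.01]
```

View pics/m7.png

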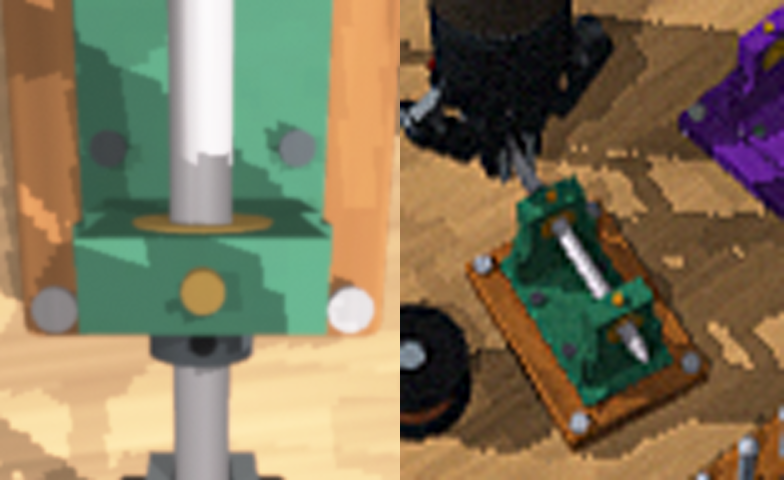

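The collar sits against the near cheek (left panel) and the tip stands out past the far cheek (right panel, (640,355)). The advance stopped at the predicted home position, with about 6 N of push. I'll hand it in.

```bash
python3 -c "
from bench import arm
print(arm.job_done())"
```

```text
the job is handed in; nothing more can be done
None
```

The red-handled thick mandrel is threaded through both bushings of the green winder, its collar against the near bushing and still gripped by the bare shank; I touched nothing else, and handed in after about 17 s.

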